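# Shut the moisture analyser and start it by its touch-free sensors

### The job

Start the drying run: push the moisture analyser's open hood down until it is fully shut, without slamming it; then point at the blue sensor, holding the fingertips just above its window for a full second without touching it, to select the programme, and after that point at the green sensor in the same way to start, then take the hand well clear of all the sensors. Do not bring the fingers low over the green sensor before the hood is shut, nor over the red one (stop) at any time; do not touch, lift or shift the sensor pods, and leave everything else on the bench where it is.

Things in the scene. Friction and masses are not known exactly. Their poses are not given: they have to be found in the camera images.
- analyser: white moisture analyser fixed to the bench, 340 mm deep (its x) x 200 mm wide (y); black display panel on the front part (toward its -x), 66 mm high; the rear part, 78 mm high, carries the round pale-green hood. Origin: centre of its underside, x toward its rear, z up
- hood (a joint): hinge angle of the hood, rad: 0 fully shut (level), positive as its front swings up (up to 1.2); starts between 0.55 and 0.9. A stiff hinge keeps it where it is left; 2 to 6 N downward on the lip closes it, against a hard stop at 0
- hood_hinge (a point): middle of the hinge axis, 140 mm behind the analyser's origin and 82 mm above the bench; the axis runs along the analyser's y
- hood_lip (a point): centre of the top face of the grey lip at the front of the hood, the place to push (lip 70 mm wide, 12 mm thick, standing 42 mm out from the hood's round wall, which rises 39 mm above it). With the hood shut it is 203 mm in front of the hinge and 18 mm above it; it turns about the hinge with the hood. Its axes are the hood's: z is normal to the lip
- blue_sensor: flat grey sensor pod, 64 x 50 x 24 mm, 0.25 kg, standing loose on the bench, with a round blue window (32 mm across, black rim) in the middle of its top; it selects the programme. Origin: centre of its underside, z up
- blue_window (a point): centre of the blue window, 26 mm above the bench, z up. It senses fingertips held 5 to 50 mm above it, within 15 mm of being centred
- green_sensor: flat grey sensor pod, 64 x 50 x 24 mm, 0.25 kg, standing loose on the bench, with a round green window (32 mm across, black rim) in the middle of its top; it starts the run. Origin: centre of its underside, z up
- green_window (a point): centre of the green window, 26 mm above the bench, z up. It senses fingertips held 5 to 50 mm above it, within 15 mm of being centred
- red_sensor: flat grey sensor pod, 64 x 50 x 24 mm, 0.25 kg, standing loose on the bench, with a round red window (32 mm across, black rim) in the middle of its top; it stops the run: keep the fingers from over it (tool point 40 mm or less to the side of the window's centre and less than 100 mm above it counts as over). Origin: centre of its underside, z up
- red_window (a point): centre of the red window, 26 mm above the bench, z up. It senses fingertips held 5 to 50 mm above it, within 15 mm of being centred
- pan_stack: three nested aluminium sample pans, 92 mm across, 26 mm high; origin centre of underside; leave alone
- spare_pan: single aluminium sample pan, 92 mm across, 14 mm high, near the robot; origin centre of underside; leave alone
- sample_jar: jar with blue cap, 64 mm across, 85 mm high; origin centre of underside; leave alone
- cal_weight: brass calibration weight, 32 mm across, 54 mm high; origin centre of underside; leave alone
- spatula: spatula 190 mm long lying on the bench left of the analyser; leave alone
- beaker: white beaker, 66 mm across, 85 mm high; origin centre of underside; leave alone

How it is judged:
On the way, in this order (a step that is already met when the one before it is completed fails the run):
1. the hood is pushed fully shut (value of joint hood below 0.04 rad), for 0.2 s.
2. the tool point dwells for a second just above the blue window (within 22 mm sideways, 19 to 80 mm above), hood shut (horizontal distance between the grasp point and blue_window below 0.022 m and z of the grasp point in the frame of blue_window between 0.019 and 0.08 m and value of joint hood below 0.04 rad), for 0.9 s.
3. then the tool point dwells likewise just above the green window (horizontal distance between the grasp point and green_window below 0.022 m and z of the grasp point in the frame of green_window between 0.019 and 0.08 m and value of joint hood below 0.04 rad), for 0.9 s.
At the end, for the whole second after the job is handed in: the hood is shut (under 0.04 rad), the tool point is more than 100 mm from every sensor window, the sensor pods stand within 8 mm and the other things within 15 mm of where they began (value of joint hood below 0.04 rad and distance between the grasp point and blue_window above 0.1 m and distance between the grasp point and green_window above 0.1 m and distance between the grasp point and red_window above 0.1 m and distance of each of blue_window, green_window, red_window from where it was at the start of the episode below 0.008 m and linear speed of each of blue_sensor, green_sensor, red_sensor below 0.02 m/s and distance of each of pan_stack, spare_pan, sample_jar, cal_weight, spatula, beaker from where it was at the start of the episode below 0.015 m); the robot touches nothing.
It fails at once if a sensor pod is touched, lifted or shifted more than 8 mm (contact force between any of blue_sensor, green_sensor, red_sensor and the fingers above 0.3 N or contact force between any of blue_sensor, green_sensor, red_sensor and the arm above 0.3 N or distance of any of blue_window, green_window, red_window from where it was at the start of the episode above 0.008 m).
It fails at once if the fingers come low over the red stop sensor (within 30 mm sideways, less than 90 mm above) (horizontal distance between the grasp point and red_window below 0.03 m and z of the grasp point in the frame of red_window between -0.05 and 0.09 m).
It fails at once if the fingers come low over the green start sensor (within 22 mm sideways, less than 80 mm above) before the hood is shut ((horizontal distance between the grasp point and green_window below 0.022 m and z of the grasp point in the frame of green_window between 0.019 and 0.08 m) and value of joint hood above 0.08 rad).
It fails at once if the hood is slammed (faster than 3 rad/s) or lifted further open (past 1.0 rad) (velocity of joint hood below -3 rad/s or value of joint hood above 1 rad).
It fails at once if a bystander is shifted more than 15 mm (distance of any of pan_stack, spare_pan, sample_jar, cal_weight, spatula, beaker from where it was at the start of the episode above 0.015 m).
It also fails if it takes over 61 s, if anything falls off the work surface, if the arm or the gripper's body presses on something with over 40 N, if the wrist force passes 120 N, or if a joint passes its speed limit or range.

### The arm

A 6-joint arm with a two-finger parallel gripper is mounted at the origin on the work surface. World frame = base frame: x ahead of the robot, y to its left, z up, the work surface at z = 0. Lengths are in m, angles in rad, forces in N, time in s.
With the tool pointing down it reaches from about 0.375 to 0.9 m from the base axis. Payload 3.1 kg.
Tool frame: the origin (TCP) lies between the finger pads, 19 mm behind the fingertips; this is the grasp point; z points along the fingers, y is the line along which they close (so a half turn about z gives the same grasp; the last joint's range is limited). The gripper opens to 87 mm and grips with 3 to 60 N. Pads are 19 mm wide; open, the fingers measure 117 mm over their backs; the gripper's body (75 mm by 190 mm) begins 51 mm behind the grasp point.
Start: joints at [-1.51, 0.527, 1.433, -0, 1.181, -0.178], TCP at [0.148, -0.607, 0.241] pointing down, gripper open.
Joint ranges: [-3.08, 3.08], [-0.75, 2.2], [0.22, 2.44], [-1.43, 4.57], [0, 2.65], [-2.85, 2.85]. Speed limits (rad/s): [2.79, 2.79, 3.14, 3.14, 3.14, 3.14].

### API

Orientations are given as a unit quaternion [x, y, z, w].
In Python, from rig import robot gives the robot as it stands.
- The arm moves only by the tool jog_arm, never from a script. Its argument "motion" is one flat list of numbers, 7 for each row, row after row: the shift along the tool's x, y, z scaled (see below), then the turn, a rotation vector about the tool's x, y, z scaled (see below), then the gripper's target within -1 to 1 (shut at 1, half-way at 0, fully open at -1). In form: [x, y, z, rx, ry, rz, hand, x, y, z, rx, ry, rz, hand, ...]. A call has 1 to 12 rows; each row shifts and turns the commanded pose from where the row before left it, along the tool's axes as they then stand; what a row does not reach is not made up. The controller multiplies each number of a shift by 4 cm and each number of a turn by 4 degrees. A row lasts 1/8 s, in which the tool goes at most 62.5 mm and 10.7 degrees, less where a joint would pass 70% of its speed; a pose out of reach is approached as far as the arm can. A call with a number of a shift or a turn outside -1 to 1 is refused whole. A call with a gripper value outside its range is refused whole. The fingers move at their own pace and stop on an object; "grip_force" is the grip in N (left out, the last holds). Time passes only in rows, so rows that do not move let the fingers close. It gives the time, the measured TCP pose, the force, the opening and the grip force at its end, in the units of the state.
- robot.get_obs(): the state, without advancing time (a new reading comes with each control period).
- robot.camera(name): name is "side" or "top"; returns the picture (400x640x3 uint8, blue, green, red); there is no depth.
- robot.calibration(name): a dict with "fx", "fy", "cx", "cy" (pixels), "R" (3x3) and "t" (3): a world point X has camera coordinates R X + t. Camera axes: x right, y down, z forward; pixel columns grow to the right and rows downward; lengths in m; the calibration is good to about 2 mm. A picture is of the moment at which its call begins. calibration takes no time and is no camera call.
- robot.hand_in(): hands the job in; it is judged then, once.
The state is a dict: "time": time; "q": joint angles; "joint_velocities": joint speeds; "joint_torque": joint torques, N m; "position": TCP position; "tool_rot": TCP orientation; "ft_force": force on the tool from outside, world axes, zero at the start; "moment": the same for the moment, N m; "grip_width": finger opening in m; "grip_force": force on a finger pad.
Only numpy, scipy, OpenCV 4.12 (cv2) and the standard library are available. Lean on these libraries where they do the work, as an engineer would, in place of code of your own. Each camera call takes 0.05 s, during which the arm holds its last target. There are 200 camera calls.

## Working session

There is one attempt and no reset: what is moved stays moved. The work goes in short steps, Python scripts to look and compute and a tool call to move; the robot and the scene stay as the last step left them, time stands still between calls to the robot, and variables do not carry over. Pictures are saved under pics/ and viewed, at most 10 in all, crops included, and the job is handed in when it is done.

Besides the shell and the picture viewer there is one more tool, called by a JSON object that holds its "fn" and its "kwargs". jog_arm: Moves the arm, as the interface text tells. Shifts and turns lie within -1 to 1; 1 stands for 4 cm of shift or 4 degrees of turn. Its arguments: {"type":"object","properties":{"motion":{"type":"array","items":{"type":"number"}},"grip_force":{"type":"number"}},"required":["motion"]}

```bash
mkdir -p pics; python3 - <<'E'
from rig import robot
import cv2
for n in("top","side"):
    cv2.imwrite(f"pics/{n}0.png",robot.camera(n)); c=robot.calibration(n); print(n,c)
o=robot.get_obs();print(o["position"],o["tool_rot"],o["time"],o["ft_force"])
E
```

```text
top {'fx': 387.57413584924535, 'fy': 387.57413584924535, 'cx': 317.9200449897689, 'cy': 200.282494346236, 'R': array([[ 0.04518432, -0.99897123,  0.00385372],
       [-0.97000621, -0.04479588, -0.2389169 ],
       [ 0.23884374,  0.00705717, -0.97103237]]), 't': array([-0.01167446,  0.56295712,  1.1117745 ])}
side {'fx': 507.92999885873814, 'fy': 507.92999885873814, 'cx': 323.3549078919869, 'cy': 209.45312218053326, 'R': array([[ 0.85617976, -0.51666487, -0.00369193],
       [-0.28248979, -0.46211485, -0.8406244 ],
       [ 0.432615  ,  0.72076853, -0.54160593]]), 't': array([-0.45472973,  0.21303689,  1.26945148])}
[ 0.1478137  -0.60662145  0.2403712 ] [ 9.92880360e-01  1.19111809e-01  6.44259588e-05 -9.81103707e-04] 0.1 [ 0.77512657  0.20489621 -0.49446436]
```

View pics/top0.png

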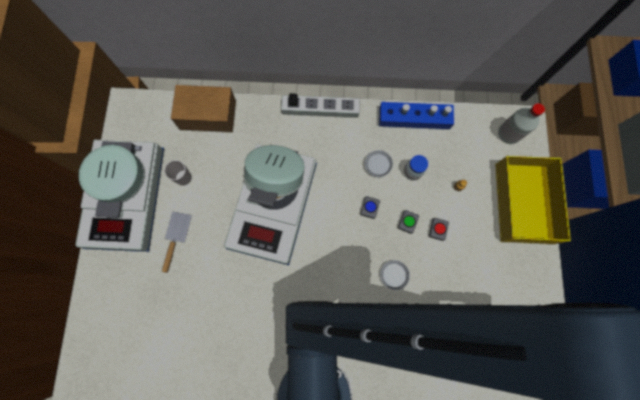

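View pics/side0.png

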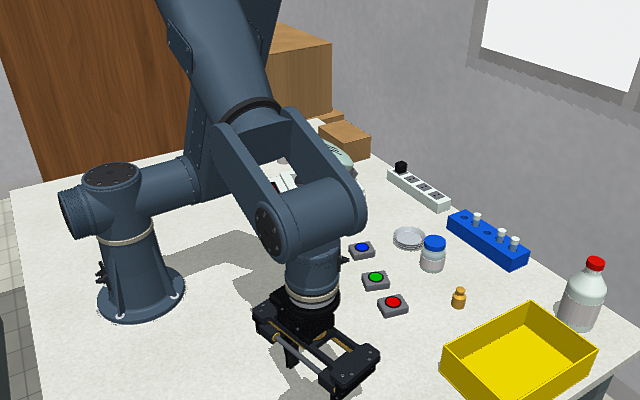

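The top view shows the open-hood analyser at about (265,200) and a second, shut one on the left at (120,190). The windows are at blue (371,207), green (409,222) and red (439,229). In the side view they are at (362,247), (376,277) and (393,302), and the arm hides most of the analyser.

```bash
cat > h.py <<'E'
import numpy as np,cv2
from rig import robot
def ray(n,u,v):
    c=robot.calibration(n);d=np.array([(u-c["cx"])/c["fx"],(v-c["cy"])/c["fy"],1.])
    R=np.array(c["R"]);return -R.T@c["t"],R.T@d
def onz(n,u,v,z):
    o,d=ray(n,u,v);return o+d*(z-o[2])/d[2]
def proj(n,X):
    c=robot.calibration(n);p=np.array(c["R"])@X+c["t"];return c["fx"]*p[0]/p[2]+c["cx"],c["fy"]*p[1]/p[2]+c["cy"]
E
python3 - <<'E'
from h import *
for n,pts in(("top",dict(b=(371,207),g=(409,222),r=(439,229))),("side",dict(b=(362,247),g=(376,277),r=(393,302)))):
    im=cv2.imread(f"pics/{n}0.png").astype(int)
    for k,(u,v) in pts.items():
        s=im[v-13:v+14,u-13:u+14];i="bgr".index(k)
        m=(s[...,i]-np.max(np.delete(s,i,2),2))>50
        y,x=np.nonzero(m);U,V=x.mean()+u-13,y.mean()+v-13
        print(n,k,len(x),round(U,1),round(V,1),onz(n,U,V,.026).round(4))
im=cv2.imread("pics/top0.png")
cv2.imwrite("pics/c.png",cv2.resize(im[130:270,215:335],None,fx=5,fy=4.2857*5/4.2857*.85,interpolation=cv2.INTER_CUBIC))
E
```

```text
top b 93 370.2 206.1 [ 0.5621 -0.1508  0.026 ]
top g 86 409.0 220.7 [ 0.521  -0.2724  0.026 ]
top r 97 439.8 228.0 [ 0.5022 -0.368   0.026 ]
side b 75 361.5 246.5 [ 0.5628 -0.1496  0.026 ]
side g 88 375.2 276.4 [ 0.5209 -0.2711  0.026 ]
side r 111 392.5 301.4 [ 0.5022 -0.3665  0.026 ]
```

View pics/c.png

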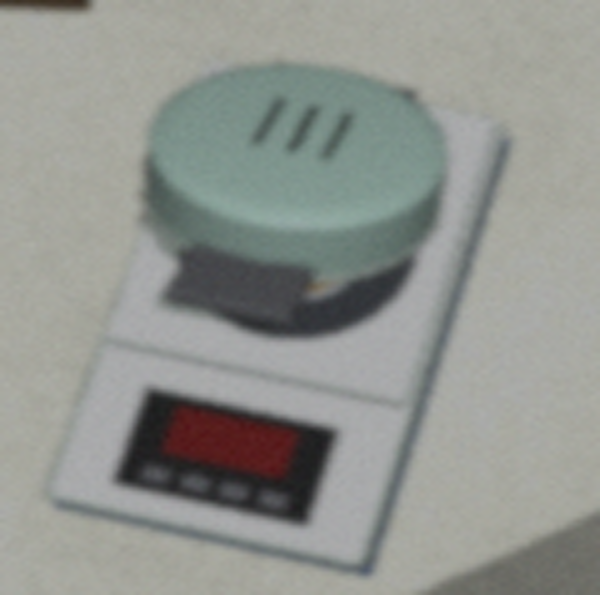

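Both views agree on the windows to about 1.5 mm. In the crop, the grey lip quad has corners at about (185,245), (315,265), (297,320) and (165,300). The front corners of the analyser's top are at (53,497) and (367,568), and the rear-right corner is near (503,125).

```bash
cat >> h.py <<'E'
def c2p(x,y): return 215+(x-2)/5,130+(y-1.6)/4.25
E
python3 - <<'E'
from h import *
from scipy.optimize import brentq
P=lambda x,y,z:onz("top",*c2p(x,y),z)
fl,fr=P(53,497,.066),P(367,568,.066); rr=P(503,125,.078); sl,sr=P(105,340,.078),P(405,405,.078)
print(fl,fr,rr,sl,sr)
e=(fl-fr)[:2];print("width",np.hypot(*e),"step",np.hypot(*(sl-sr)[:2]),"depth",np.hypot(*(rr-fr)[:2]))
a1=np.arctan2(-e[0],e[1]); d=(rr-fr)[:2]; a2=np.arctan2(d[1],d[0]); s=(sl-sr)[:2];a3=np.arctan2(-s[0],s[1]);print("yaw",a1,a2,a3)
yaw=(a1+2*a2+a3)/4; ax=np.array([np.cos(yaw),np.sin(yaw)]);ay=np.array([-ax[1],ax[0]])
o1=(fl+fr)[:2]/2+.17*ax; o2=rr[:2]-.17*ax+.1*ay; print("orig",o1,o2)
o=(o1+o2)/2;h=np.r_[o+.14*ax,.082]
def pt(th,x,z,y=0): return h+np.r_[ax*(x*np.cos(th)+z*np.sin(th))+ay*y,-x*np.sin(th)+z*np.cos(th)]
cs=[(185,245),(315,265),(297,320),(165,300)]
u,v=np.mean([c2p(*c) for c in cs],0)
# angle where lip centre projects on measured row
for x,n in((-.203,(u,v)),(-.224,np.mean([c2p(*c) for c in cs[2:]],0)),(-.182,np.mean([c2p(*c) for c in cs[:2]],0))):
    T=np.linspace(.4,1,13); print(x,np.round(n,1),[tuple(np.round(np.subtract(proj("top",pt(t,x,.018)),n),1)) for t in T])
print("yaw",yaw,"hinge",h)
for t in(.9,.8,.7,.6,.4,.2,0):print(t,pt(t,-.203,.018).round(4))
E
```

```text
[0.40981594 0.28191948 0.066     ] [0.36938324 0.09310709 0.066     ] [0.69165886 0.02833923 0.078     ] [0.5203058  0.25923792 0.078     ] [0.48213474 0.07681724 0.078     ]
width 0.19309303427296978 step 0.18637149368665465 depth 0.3287194071480695
yaw -0.21095611970539516 -0.19832845958716383 -0.20627131848795036
orig [0.55609268 0.15316138] [0.54537278 0.16062825]
-0.203 [262.7 196.1] [(np.float64(-0.5), np.float64(10.3)), (np.float64(-0.4), np.float64(7.9)), (np.float64(-0.3), np.float64(5.3)), (np.float64(-0.1), np.float64(2.5)), (np.float64(0.2), np.float64(-0.5)), (np.float64(0.5), np.float64(-3.6)), (np.float64(0.9), np.float64(-6.8)), (np.float64(1.3), np.float64(-10.1)), (np.float64(1.8), np.float64(-13.6)), (np.float64(2.3), np.float64(-17.1)), (np.float64(2.9), np.float64(-20.8)), (np.float64(3.6), np.float64(-24.5)), (np.float64(4.3), np.float64(-28.3))]
-0.224 [260.8 202.6] [(np.float64(-1.0), np.float64(9.9)), (np.float64(-0.9), np.float64(7.3)), (np.float64(-0.8), np.float64(4.4)), (np.float64(-0.6), np.float64(1.3)), (np.float64(-0.4), np.float64(-1.9)), (np.float64
[... 348 characters left out ...]
)), (np.float64(0.1), np.float64(8.6)), (np.float64(0.2), np.float64(6.3)), (np.float64(0.4), np.float64(3.7)), (np.float64(0.7), np.float64(1.1)), (np.float64(0.9), np.float64(-1.7)), (np.float64(1.3), np.float64(-4.6)), (np.float64(1.7), np.float64(-7.5)), (np.float64(2.2), np.float64(-10.6)), (np.float64(2.7), np.float64(-13.8)), (np.float64(3.2), np.float64(-17.0)), (np.float64(3.8), np.float64(-20.3)), (np.float64(4.4), np.float64(-23.6))]
yaw -0.2034710893419183 hinge [0.68784468 0.12860501 0.082     ]
0.9 [0.5781 0.1513 0.2522]
0.8 [0.562  0.1546 0.2402]
0.7 [0.5471 0.1576 0.2265]
0.6 [0.5337 0.1604 0.2115]
0.4 [0.5116 0.165  0.1776]
0.2 [0.4965 0.1681 0.14  ]
0 [0.489  0.1696 0.1   ]
```

{"fn": "jog_arm", "kwargs": {"motion": [0, 0, -0.35, 0, 0, 0.9, 1, 0, 0, -0.35, 0, 0, 0.9, 1, 0, 0, -0.35, 0, 0, 0.9, 1, 0, 0, -0.35, 0, 0, 0.9, 1, 0, 0, -0.35, 0, 0, 0.9, 1, 0, 0, -0.35, 0, 0, 0.9, 1, 0, 0, -0.35, 0, 0, 0.9, 1]}}

```text
time: 0.98
position: [0.1478, -0.6068, 0.339]
tool_rot: [0.995, -0.101, -0.0, -0.001]
ft_force: [0.2, 0.1, -0.2]
grip_width: 0.025
grip_force: 0.0
```

{"fn": "jog_arm", "kwargs": {"motion": [0.26, -0.98, 0, 0, 0, 0, 1, 0.26, -0.98, 0, 0, 0, 0, 1, 0.26, -0.98, 0, 0, 0, 0, 1, 0.26, -0.98, 0, 0, 0, 0, 1, 0.26, -0.98, 0, 0, 0, 0, 1, 0.26, -0.98, 0, 0, 0, 0, 1, 0.26, -0.98, 0, 0, 0, 0, 1, 0.26, -0.98, 0, 0, 0, 0, 1, 0.26, -0.98, 0, 0, 0, 0, 1, 0.26, -0.98, 0, 0, 0, 0, 1]}}

```text
time: 2.22
position: [0.3282, -0.2424, 0.339]
tool_rot: [0.995, -0.101, -0.0, -0.0]
ft_force: [-0.7, 0.6, 0.1]
grip_width: 0.0008
grip_force: 0.0
```

{"fn": "jog_arm", "kwargs": {"motion": [0.26, -0.98, 0, 0, 0, 0, 1, 0.26, -0.98, 0, 0, 0, 0, 1, 0.26, -0.98, 0, 0, 0, 0, 1, 0.26, -0.98, 0, 0, 0, 0, 1, 0.26, -0.98, 0, 0, 0, 0, 1, 0.26, -0.98, 0, 0, 0, 0, 1, 0.26, -0.98, 0, 0, 0, 0, 1, 0.26, -0.98, 0, 0, 0, 0, 1, 0.26, -0.98, 0, 0, 0, 0, 1, 0.26, -0.98, 0, 0, 0, 0, 1, 0, 0, 0, 0, 0, 0, 1]}}

```text
time: 3.6
position: [0.5087, 0.1214, 0.3387]
tool_rot: [0.995, -0.099, -0.0, -0.0]
ft_force: [-0.6, -0.5, -0.3]
grip_width: 0.0003
grip_force: 0.0
```

```bash
python3 - <<'E'
from h import *
from scipy.spatial.transform import Rotation as R
o=robot.get_obs();M=R.from_quat(o["tool_rot"]).as_matrix()
print(o["time"],o["position"],M.round(3),o["q"],o["grip_width"],o["ft_force"])
d=np.array([.529,.161,o["position"][2]])-o["position"];print("units",(M.T@d/.04).round(2))
cv2.imwrite("pics/s1.png",robot.camera("side"))
E
```

```text
3.6 [0.50869258 0.12144037 0.33866388] [[ 0.981 -0.196 -0.001]
 [-0.196 -0.981  0.   ]
 [-0.001 -0.    -1.   ]] [2.02549619e-02 2.81906672e-01 1.55635316e+00 4.07136935e-04
 1.30383596e+00 1.78830763e+00] 0.0003258386899146027 [-0.5741378  -0.54633894 -0.26902819]
units [ 0.3  -1.07  0.  ]
```

View pics/s1.png

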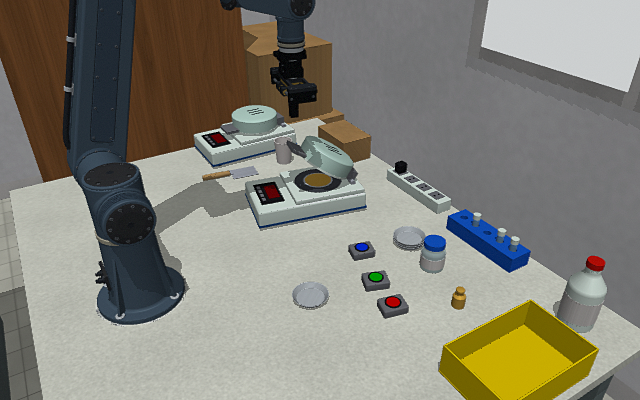

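The arm is clear and the hood is open. In the side view the lip is at about (297,150) and the fingertips at (299,112). I'll check the lip by triangulating both views.

```bash
python3 - <<'E'
from h import *
im=robot.camera("side");s=im[130:175,270:330].astype(int)
m=((s.max(2)<110)&(s.max(2)-s.min(2)<25)).astype('uint8')
n,l,st,c=cv2.connectedComponentsWithStats(m)
for i in range(1,n):
    if st[i,4]>25: print(st[i],c[i]+[270,130])
k=np.argmin([np.hypot(*(c[i]-[27,20])) if st[i,4]>25 and i else 99 for i in range(n)])
u,v=c[k]+[270,130]
o1,d1=ray("top",262.7,196.1);o2,d2=ray("side",u,v)
t=np.linalg.lstsq(np.c_[d1,-d2],o2-o1,rcond=None)[0];print(o1+t[0]*d1,o2+t[1]*d2)
print(proj("side",np.array([.532,.161,.21])))
E
```

```text
[ 16   6  36  27 268] [298.22014925 147.85447761]
[28 39 28  6 94] [310.53191489 171.73404255]
[0.53515677 0.16250575 0.20033038] [0.54122256 0.15990937 0.20144916]
(np.float64(295.2173843160042), np.float64(145.8128490573952))
```

{"fn": "jog_arm", "kwargs": {"motion": [0.17, -0.53, 0, 0, 0, 0, 1, 0.17, -0.53, 0, 0, 0, 0, 1, 0, 0, 0.6, 0, 0, 0, 1, 0, 0, 0.6, 0, 0, 0, 1, 0, 0, 0.5, 0, 0, 0, 1, 0, 0, 0.2, 0, 0, 0, 1, 0, 0, 0.2, 0, 0, 0, 1, 0, 0, 0.2, 0, 0, 0, 1, 0, 0, 0.2, 0, 0, 0, 1, 0, 0, 0, 0, 0, 0, 1]}}

```text
time: 4.95
position: [0.5296, 0.1582, 0.2387]
tool_rot: [0.995, -0.1, -0.001, 0.0]
ft_force: [-0.5, 0.1, 0.5]
grip_width: 0.0005
grip_force: 0.0
```

{"fn": "jog_arm", "kwargs": {"motion": [-0.13, 0, 0.2, 0, 0, 0, 1, -0.13, 0, 0.2, 0, 0, 0, 1, -0.13, 0, 0.2, 0, 0, 0, 1, -0.13, 0, 0.2, 0, 0, 0, 1, -0.13, 0, 0.2, 0, 0, 0, 1, -0.08, 0, 0.2, 0, 0, 0, 1]}}

```text
time: 5.7
position: [0.5005, 0.1642, 0.1906]
tool_rot: [0.995, -0.1, -0.001, 0.0]
ft_force: [0.1, 0.3, 2.1]
grip_width: 0.0005
grip_force: 1.0
```

{"fn": "jog_arm", "kwargs": {"motion": [-0.08, 0, 0.2, 0, 0, 0, 1, -0.08, 0, 0.2, 0, 0, 0, 1, -0.08, 0, 0.2, 0, 0, 0, 1, -0.08, 0, 0.2, 0, 0, 0, 1]}}

```text
time: 6.2
position: [0.4892, 0.1666, 0.1588]
tool_rot: [0.995, -0.1, 0.001, 0.0]
ft_force: [1.1, -1.0, 1.2]
grip_width: 0.0007
grip_force: 0.7
```

```bash
python3 - <<'E'
from h import *
cv2.imwrite("pics/s2.png",cv2.resize(robot.camera("side")[80:240,190:390],None,fx=3,fy=3))
print(robot.get_obs()["ft_force"])
E
```

```text
[ 0.08329255 -1.09002366 -0.04624197]
```

View pics/s2.png

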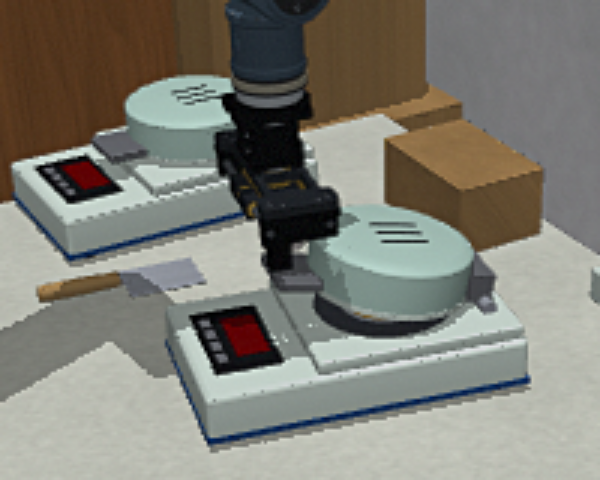

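The hood has followed to about 0.2 rad, with the fingertips on the lip at (285,262) in the crop. I'll push straight down the rest of the way.

{"fn": "jog_arm", "kwargs": {"motion": [0, 0, 0.2, 0, 0, 0, 1, 0, 0, 0.2, 0, 0, 0, 1, 0, 0, 0.2, 0, 0, 0, 1, 0, 0, 0.2, 0, 0, 0, 1, 0, 0, 0.1, 0, 0, 0, 1]}}

```text
time: 6.88
position: [0.4886, 0.1666, 0.1225]
tool_rot: [0.995, -0.1, -0.0, 0.0]
ft_force: [-1.3, -0.1, 0.3]
grip_width: 0.0006
grip_force: 0.7
```

{"fn": "jog_arm", "kwargs": {"motion": [0, 0, 0.08, 0, 0, 0, 1, 0, 0, 0, 0, 0, 0, 1]}}

```text
time: 7.12
position: [0.4893, 0.1666, 0.1199]
tool_rot: [0.995, -0.1, 0.0, -0.0]
ft_force: [0.4, -0.7, 0.2]
grip_width: 0.0001
grip_force: 0.0
```

{"fn": "jog_arm", "kwargs": {"motion": [0, 0, 0.05, 0, 0, 0, 1, 0, 0, 0.05, 0, 0, 0, 1, 0, 0, 0, 0, 0, 0, 1]}}

```text
time: 7.5
position: [0.4895, 0.1667, 0.1189]
tool_rot: [0.995, -0.1, 0.001, -0.0]
ft_force: [-4.3, -1.0, 20.1]
grip_width: 0.0
grip_force: 10.2
```

The hard stop is reached: 20 N at the expected shut height of 0.119. Next I'll hold briefly, rise and go over the blue sensor.

{"fn": "jog_arm", "kwargs": {"motion": [0, 0, 0, 0, 0, 0, 1, 0, 0, 0, 0, 0, 0, 1, 0, 0, -0.2, 0, 0, 0, 1, 0, 0, -0.7, 0, 0, 0, 1, 0, 0, -0.8, 0, 0, 0, 1, 0, 0, -0.8, 0, 0, 0, 1, 0, 0, -0.6, 0, 0, 0, 1, 0, 0, 0, 0, 0, 0, 1]}}

```text
time: 8.5
position: [0.4903, 0.1668, 0.2418]
tool_rot: [0.995, -0.1, 0.003, -0.001]
ft_force: [-0.6, -0.3, -0.0]
grip_width: 0.0004
grip_force: 0.0
```

{"fn": "jog_arm", "kwargs": {"motion": [0.37, 0.82, 0, 0, 0, 0, 1, 0.37, 0.82, 0, 0, 0, 0, 1, 0.37, 0.82, 0, 0, 0, 0, 1, 0.37, 0.82, 0, 0, 0, 0, 1, 0.37, 0.82, 0, 0, 0, 0, 1, 0.37, 0.82, 0, 0, 0, 0, 1, 0.37, 0.82, 0, 0, 0, 0, 1, 0.37, 0.82, 0, 0, 0, 0, 1, 0.37, 0.82, 0, 0, 0, 0, 1, 0, 0, 0, 0, 0, 0, 1]}}

```text
time: 9.75
position: [0.5605, -0.1516, 0.2383]
tool_rot: [0.995, -0.102, -0.001, -0.0]
ft_force: [0.8, -0.1, -0.1]
grip_width: 0.0004
grip_force: 0.0
```

```bash
python3 - <<'E'
from h import *
from scipy.spatial.transform import Rotation as R
o=robot.get_obs();M=R.from_quat(o["tool_rot"]).as_matrix();p=o["position"]
for t in([.5625,-.150,.076],[.521,-.272,.076]):print("units",(M.T@(np.array(t)-p)/.04).round(2))
cv2.imwrite("pics/s3.png",robot.camera("side"))
E
```

```text
units [ 0.04 -0.05  4.06]
units [-0.35  3.15  4.06]
```

View pics/s3.png

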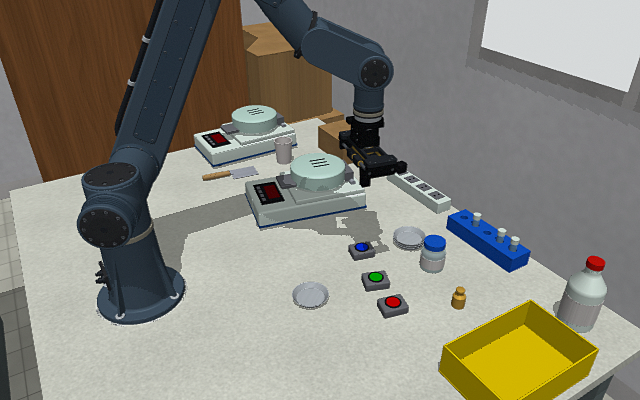

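The hood is level and the closed fingers are above blue at (362,247). I'll descend to about 50 mm above the window and dwell.

{"fn": "jog_arm", "kwargs": {"motion": [0.04, -0.05, 0.8, 0, 0, 0, 1, 0, 0, 0.9, 0, 0, 0, 1, 0, 0, 0.9, 0, 0, 0, 1, 0, 0, 0.8, 0, 0, 0, 1, 0, 0, 0.6, 0, 0, 0, 1, 0, 0, 0, 0, 0, 0, 1]}}

```text
time: 10.55
position: [0.5601, -0.1453, 0.0777]
tool_rot: [0.995, -0.1, -0.003, -0.001]
ft_force: [0.7, -0.5, -0.2]
grip_width: 0.0006
grip_force: 0.0
```

{"fn": "jog_arm", "kwargs": {"motion": [0, 0, 0, 0, 0, 0, 1, 0, 0, 0, 0, 0, 0, 1, 0, 0, 0, 0, 0, 0, 1, 0, 0, 0, 0, 0, 0, 1, 0, 0, 0, 0, 0, 0, 1, 0, 0, 0, 0, 0, 0, 1, 0, 0, 0, 0, 0, 0, 1, 0, 0, 0, 0, 0, 0, 1, 0, 0, 0, 0, 0, 0, 1, 0, 0, 0, 0, 0, 0, 1]}}

```text
time: 11.8
position: [0.5624, -0.1475, 0.08]
tool_rot: [0.995, -0.1, -0.0, -0.0]
ft_force: [-0.5, -0.7, -0.3]
grip_width: 0.0002
grip_force: 0.0
```

{"fn": "jog_arm", "kwargs": {"motion": [0, 0, -0.6, 0, 0, 0, 1, 0, 0, -0.9, 0, 0, 0, 1, 0, 0, -0.9, 0, 0, 0, 1, -0.09, 0.78, 0, 0, 0, 0, 1, -0.09, 0.78, 0, 0, 0, 0, 1, -0.09, 0.78, 0, 0, 0, 0, 1, -0.09, 0.78, 0, 0, 0, 0, 1, 0, 0, 0, 0, 0, 0, 1]}}

```text
time: 12.8
position: [0.5229, -0.2691, 0.1761]
tool_rot: [0.995, -0.102, 0.0, 0.0]
ft_force: [0.1, 0.9, 0.7]
grip_width: 0.0006
grip_force: 0.0
```

```bash
python3 - <<'E'
from h import *
from scipy.spatial.transform import Rotation as R
o=robot.get_obs();M=R.from_quat(o["tool_rot"]).as_matrix();p=o["position"]
print((M.T@(np.array([.521,-.272,.076])-p)/.04).round(2))
E
```

```text
[-0.03  0.08  2.5 ]
```

{"fn": "jog_arm", "kwargs": {"motion": [-0.03, 0.06, 0.7, 0, 0, 0, 1, 0, 0, 0.9, 0, 0, 0, 1, 0, 0, 0.8, 0, 0, 0, 1, 0, 0, 0, 0, 0, 0, 1]}}

```text
time: 13.3
position: [0.5202, -0.2668, 0.0778]
tool_rot: [0.995, -0.1, -0.003, -0.002]
ft_force: [0.4, 0.7, -0.3]
grip_width: 0.0007
grip_force: 0.0
```

{"fn": "jog_arm", "kwargs": {"motion": [0, 0, 0, 0, 0, 0, 1, 0, 0, 0, 0, 0, 0, 1, 0, 0, 0, 0, 0, 0, 1, 0, 0, 0, 0, 0, 0, 1, 0, 0, 0, 0, 0, 0, 1, 0, 0, 0, 0, 0, 0, 1, 0, 0, 0, 0, 0, 0, 1, 0, 0, 0, 0, 0, 0, 1, 0, 0, 0, 0, 0, 0, 1, 0, 0, 0, 0, 0, 0, 1]}}

```text
time: 14.55
position: [0.5217, -0.2691, 0.08]
tool_rot: [0.995, -0.1, -0.0, -0.0]
ft_force: [-0.1, -0.5, 0.1]
grip_width: 0.0003
grip_force: 0.0
```

{"fn": "jog_arm", "kwargs": {"motion": [0, 0, -0.6, 0, 0, 0, 1, 0, 0, -0.9, 0, 0, 0, 1, 0, 0, -0.9, 0, 0, 0, 1, 0, 0, -0.9, 0, 0, 0, 1, 0, 0, -0.9, 0, 0, 0, 1, 0, 0, -0.9, 0, 0, 0, 1, 0, 0, -0.5, 0, 0, 0, 1, 0, 0, 0, 0, 0, 0, 1, 0, 0, 0, 0, 0, 0, 1, 0, 0, 0, 0, 0, 0, 1]}}

```text
time: 15.8
position: [0.5211, -0.2686, 0.3025]
tool_rot: [0.995, -0.1, -0.001, -0.001]
ft_force: [0.7, 0.4, -0.4]
grip_width: 0.0006
grip_force: 0.0
```

```bash
python3 - <<'E'
from h import *
print(robot.get_obs()["position"]);cv2.imwrite("pics/s4.png",robot.camera("side"))
E
```

```text
[ 0.52105713 -0.26857429  0.30245977]
```

View pics/s4.png

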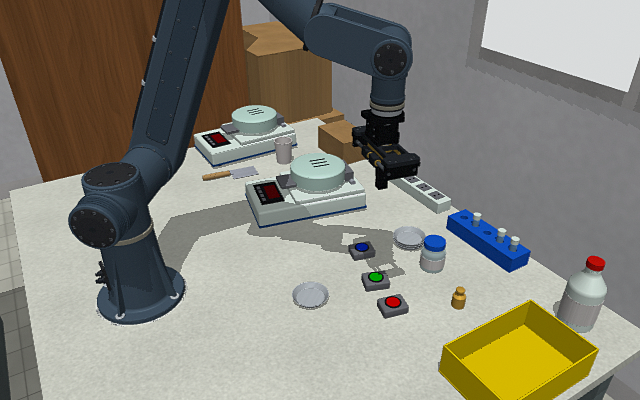

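The hood is shut, the pods and bystanders look unmoved (blue still at (362,247)), and the hand is at z = 0.30, well clear.

```bash
python3 -c "
from rig import robot
print(robot.hand_in())"
```

```text
the job is handed in; nothing more can be done
None
```

I pushed the hood shut to its stop, dwelt about 1.2 s over the blue window and then the green one, took the hand about 0.28 m above the sensors, and handed the job in; no verdict came back.

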